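# Weigh the bottle from behind the others

### The arm

A 6-joint arm with a two-finger parallel gripper is mounted at the origin on a cart in front of the work surface, level with it; the furniture and walls round the work are solid. World frame = base frame: x ahead of the robot, y to its left, z up, the work surface at z = 0. Lengths are in mm, angles in degrees, forces in N, time in s.
With the tool pointing down it reaches from about 350 to 850 mm from the base axis. Payload 8.1 kg.
Tool frame: the origin (TCP) lies between the finger pads; the fingertips stand 17 mm ahead of it and the grasp point (between the pads) lies 2 mm behind it; z points along the fingers, y is the line along which they close (so a half turn about z gives the same grasp; the last joint's range is limited). The gripper opens to 85 mm and grips with 20 to 120 N. Pads are 22 mm wide; open, the fingers measure 114 mm over their backs; the gripper's body (76 mm by 85 mm) begins 54 mm behind the grasp point. The pads swing forward as they close: fully open they stand 13 mm farther back than shut.
Start: joints at [-82.07, 7.471, 85.268, -0, 87.261, -4.893], TCP at [133.182, -585.037, 248.292] pointing down, gripper open.
Joint ranges: [-169.43, 169.43], [-51.17, 129.36], [1.28, 143.12], [-76.62, 256.62], [0, 156.53], [-152.29, 152.29]. Speed limits (degrees/s): [136.94, 136.94, 159.86, 180, 180, 180].

### API

Orientations are given as [roll, pitch, yaw] about the fixed x, y, z axes, in that order (R = Rz(yaw) Ry(pitch) Rx(roll)).
In Python, from bench import sense, snapshot, hand_in, trace, place_of gives the robot as it stands.
- The arm moves only by the shell command python3 -m handwheel 'ROWS' [FORCE]. ROWS is JSON, a list of rows, each a list of 7 numbers: the opening, from -1 (shut) to 1 (fully open), then the shift along the tool's x, y, z in cm, then the turn, a rotation vector about the tool's x, y, z in rad. A call has 1 to 12 rows; each row shifts and turns the commanded pose from where the row before left it, along the tool's axes as they then stand; what a row does not reach is not made up. A row lasts 1/12 s, in which the tool goes at most 41.7 mm and 7.16 degrees, less where a joint would pass 70% of its speed; a pose out of reach is approached as far as the arm can. A call with a gripper value outside its range is refused whole. The fingers move at their own pace and stop on an object; FORCE is the grip in N (left out, the last holds). Time passes only in rows, so rows that do not move let the fingers close. It gives the time, the measured TCP pose, the force, the opening and the grip force at its end, in the units of the state.
- sense(): the state, without advancing time (a new reading comes with each control period).
- snapshot(name): name is "side" or "top"; returns a dict with "image" (480x640x3 uint8, red, green, blue), "intrinsics" (3x3 intrinsics, pixels), "R" (3x3) and "t" (3): a world point X has camera coordinates R X + t. Camera axes: x right, y down, z forward; pixel columns grow to the right and rows downward; lengths in mm; the calibration is good to about 2 mm. A picture is of the moment at which its call begins. There is no depth.
- hand_in(): hands the job in; it is judged then, once.
Trained networks look in a picture, given as the dict that the camera call returned (one of the last four; its "shot" number tells which), for a name from the list of things; names that differ only in an ending like _2 or _b are one class to them, and where a whole thing is asked for, a point or a joint stands for the part that bears it (a point fixed in the world has none). Each returns a list of dicts, best first, with "conf" (0 to 1); they miss things now and then, are a little off and sometimes report something else, mostly with a low value. They report only what shows in the picture. A call takes as long as a camera call. They do not tell look-alikes from the thing itself.
- trace(picture, query): "pixels" (480x640 bool, what is visible of it).
- place_of(picture, query): "location" ([x, y, z] in mm, in world coordinates, good to about 4 mm: a listed point, or the origin of a listed thing).
The state is a dict: "time": time; "joint_pos": joint angles; "qd": joint speeds; "joint_efforts": joint torques, N m; "tool_pos": TCP position; "tcp_rot": TCP orientation; "ft_force": force on the tool from outside, world axes, zero at the start; "wrist_torque": the same for the moment, N m; "finger_gap": finger opening in mm; "grip_force": force on a finger pad.
Only numpy, scipy, OpenCV 4.12 (cv2) and the standard library are available. Lean on these libraries where they do the work, as an engineer would, in place of code of your own. Each camera call takes 0.05 s, during which the arm holds its last target. There are 200 camera calls.

### The job

To weigh the small amber dropper bottle, behind the blue jar and the aluminium bottle on the white board, first set those two aside, standing in the steel tray; then put the dropper bottle upright on the middle of the balance pan; then put the jar and the aluminium bottle back, each in the very place on the board that it came from. Leave the rubber stopper where it is and never tip a bottle or the jar over.

Things in the scene. Friction and masses are not known exactly. Their poses are not given: they have to be found in the camera images.
- jar: Blue reagent jar with a darker blue screw cap: body 73 mm in diameter up to 95 mm high, cap 66 mm in diameter from 101 to 122 mm high (the top); 0.2 to 0.45 kg. Grasp it by the cap. Origin: centre of its underside, z up. It starts in one of the two front (large) rings of the board and must go back to that same place.
- alu_bottle: Aluminium bottle with a black cap and spout: body 56 mm in diameter up to 142 mm high, cap 40 mm in diameter above that, spout tip 180 mm high; 0.1 to 0.2 kg. Grasp it round the body. Origin: centre of its underside, z up. It starts in the other front ring of the board and must go back to that same place.
- dropper: Amber dropper bottle: body 34 mm in diameter up to 70 mm high, above that a black collar and rubber bulb at most 23 mm in diameter up to 113 mm; about 0.06 kg. Grasp it round the top of the body. Origin: centre of its underside, z up. It starts in one of the two rear (small) rings of the board.
- stopper: Dark red rubber stopper, 35 mm in diameter, 30 mm high, in the other rear ring of the board beside the dropper bottle; it is to stay there. Origin: centre of its underside.
- board: White plastic board fixed on the worktop, 130 x 200 x 8 mm (along its x and y), with four blue rings marked on it. Origin: centre of its underside; its x axis points away from the robot (turned by at most 0.25 rad). The front rings, 82 mm in diameter, are centred at x = -20, y = +-52.5 mm and the rear rings, 43 mm in diameter, at x = +40, y = +-30 mm of its frame; things stand within about 3 mm of the ring centres, on its top 8 mm above the worktop.
- tray: Shallow square steel tray, fixed on the worktop, the side area: 160 x 160 mm outside, rim 14 mm high, walls and floor 3 mm thick. Origin: centre of its underside; things set in it stand 3 mm above the origin. There is room for the jar and the bottle side by side along a diagonal, each 34 mm from the centre in x and in y.
- oxygen_console: Tall black instrument at the left of the work, fixed and not to be touched: 0.57 m high, with its knobs 205 mm towards the robot (-x) of its origin, 205 mm deep behind it, and 180 mm to either side (y). Origin: centre of its underside. Keep the arm clear of it, above all on the first move.
- balance: White laboratory balance fixed on the worktop: housing 155 x 145 mm, top 36 mm high, a grey display strip along its side nearer the robot, a round steel pan on top. Origin: centre of its underside.
- pan (a point): Centre of the balance pan's top face, a flat steel disc 110 mm in diameter, 46 mm above the worktop. The dropper bottle is to stand here.
Not all that is in view belongs to the job. Of the things like the jar, leave any that is red or yellow; of the rest the larger one is meant.

How it is judged (in metres and radians):
On the way, in this order (a step that is already met when the one before it is completed fails the run):
1. the blue jar and the aluminium bottle both stand in the tray, upright and released (x of jar in the frame of tray between -0.062 and 0.062 m and y of jar in the frame of tray between -0.062 and 0.062 m and z of each of jar, alu_bottle in the frame of tray below 0.008 m and angle between each of jar, alu_bottle's own z axis and vertical below 0.1 rad and linear speed of each of jar, alu_bottle below 0.03 m/s and contact force between the fingers and jar below 0.2 N and x of alu_bottle in the frame of tray between -0.062 and 0.062 m and y of alu_bottle in the frame of tray between -0.062 and 0.062 m and contact force between the fingers and alu_bottle below 0.2 N), for 0.2 s.
2. the dropper bottle stands on the middle of the balance pan, upright and released (horizontal distance between dropper and pan below 0.015 m and z of dropper in the frame of pan between -0.005 and 0.005 m and angle between dropper's own z axis and vertical below 0.1 rad and linear speed of dropper below 0.03 m/s and contact force between the fingers and dropper below 0.2 N), for 0.2 s.
At the end, for the whole second after the job is handed in: The dropper bottle stands upright at rest on the balance pan, within 15 mm of its centre; the jar and the aluminium bottle stand upright at rest on the board, each within 15 mm of where it was at the start; the stopper is within 15 mm of where it was (all of step 2 and distance of each of jar, alu_bottle, stopper from where it was at the start of the episode below 0.015 m and angle between each of jar, alu_bottle, stopper's own z axis and vertical below 0.1 rad and linear speed of each of jar, alu_bottle, stopper below 0.03 m/s); the robot touches nothing.
It fails at once if the rubber stopper is pushed more than 20 mm from its place or lifted (distance of stopper from where it was at the start of the episode above 0.02 m).
It fails at once if the jar is tipped over (angle between jar's own z axis and vertical above 0.7 rad).
It fails at once if the aluminium bottle is tipped over (angle between alu_bottle's own z axis and vertical above 0.7 rad).
It fails at once if the dropper bottle is tipped over (angle between dropper's own z axis and vertical above 0.7 rad).
It also fails if it takes over 125 s, if anything falls off the work surface, if the arm or the gripper's body presses on something with over 40 N, if the wrist force passes 120 N, or if a joint passes its speed limit or range.

## Working session

There is one attempt and no reset: what is moved stays moved. The work goes in short steps, Python scripts to look and compute and a shell command to move; the robot and the scene stay as the last step left them, time stands still between calls to the robot, and variables do not carry over. Pictures are saved under pics/ and viewed, at most 14 in all, crops included, and the job is handed in when it is done.

```bash
mkdir -p pics; cat > h.py <<'E'
import numpy as np, cv2
from bench import sense, snapshot, hand_in, trace, place_of
def save(p,n,crop=None,s=1):
    im=p["image"][:,:,::-1]
    if crop: x0,y0,x1,y1=crop; im=im[y0:y1,x0:x1]
    cv2.imwrite(f"pics/{n}.png",cv2.resize(im,None,fx=s,fy=s,interpolation=cv2.INTER_CUBIC))
def proj(p,X):
    c=np.array(p["R"])@np.array(X,float)+np.array(p["t"]).ravel(); u=np.array(p["intrinsics"])@c; return u[:2]/u[2]
def ray(p,uv,z):
    R=np.array(p["R"]);o=-R.T@np.array(p["t"]).ravel();d=R.T@np.linalg.inv(p["intrinsics"])@np.array([*uv,1.]);return o+d*(z-o[2])/d[2]
E
python3 - <<'E'
from h import *
for n in("top","side"):
    p=snapshot(n); save(p,n+"0")
    R=np.array(p["R"]); print(n,"cam at",(-R.T@np.array(p["t"]).ravel()).round(),"fwd",R[2].round(2))
    for q in("jar","alu_bottle","dropper","stopper","board","tray","oxygen_console","balance","pan"):
        for d in place_of(p,q)[:3]: print(q,np.round(d["location"]),round(d["conf"],2),proj(p,d["location"]).round())
s=sense();print({k:np.round(v,2) for k,v in s.items()})
E
```

```text
top cam at [ 425.  -46. 1135.] fwd [ 0.11  0.02 -0.99]
jar [ 722. -237.   -2.] 0.92 [409. 167.]
jar [ 722. -146.   -2.] 0.91 [372. 168.]
jar [ 551. -197.   12.] 0.85 [395. 236.]
alu_bottle [ 561. -305.    9.] 0.74 [440. 231.]
dropper [ 603. -207.    3.] 0.49 [398. 215.]
stopper [ 622. -267.   11.] 0.62 [423. 206.]
board [ 562. -303.   11.] 0.7 [439. 231.]
tray [512. -38.   2.] 0.83 [328. 253.]
balance [ 386. -309.    2.] 0.8 [444. 305.]
pan [ 396. -308.   47.] 0.82 [447. 301.]
pan [ 570. -250.    0.] 0.48 [416. 228.]
side cam at [ 857. -654.  838.] fwd [-0.28  0.59 -0.76]
jar [ 717. -236.    2.] 0.91 [353. 361.]
jar [ 718. -147.    0.] 0.89 [373. 321.]
jar [ 551. -201.   11.] 0.76 [278. 309.]
alu_bottle [ 557. -305.    6.] 0.91 [253. 358.]
dropper [ 604. -207.   13.] 0.92 [302. 321.]
dropper [ 384. -308.   -0.] 0.58 [170. 326.]
stopper [ 619. -269.   10.] 0.87 [294. 353.]
board [ 569. -247.   -2.] 0.87 [275. 336.]
tray [520. -35.  -4.] 0.97 [302. 245.]
balance [ 384. -309.   -1.] 0.91 [169. 326.]
pan [ 395. -305.   44.] 0.57 [170. 313.]
{'time': np.float64(1.0), 'joint_pos': array([-82.07,   7.47,  85.27,   0.  ,  87.26,  -4.89]), 'qd': array([ 0.02,  0.1 , -0.05, -0.01, -0.08,  0.06]), 'joint_efforts': array([ -0.  , -56.93, -50.09,  -0.  ,   0.  ,  -0.  ]), 'tool_pos': array([ 133.15, -585.06,  248.34]), 'tcp_rot': array([180.  ,   0.  ,  12.82]), 'ft_force': array([ 0.63, -0.69,  0.66]), 'wrist_torque': array([ 0.01,  0.02, -0.02]), 'grip_force': np.float64(0.0), 'finger_gap': np.float64(85.37)}
```

View pics/top0.png

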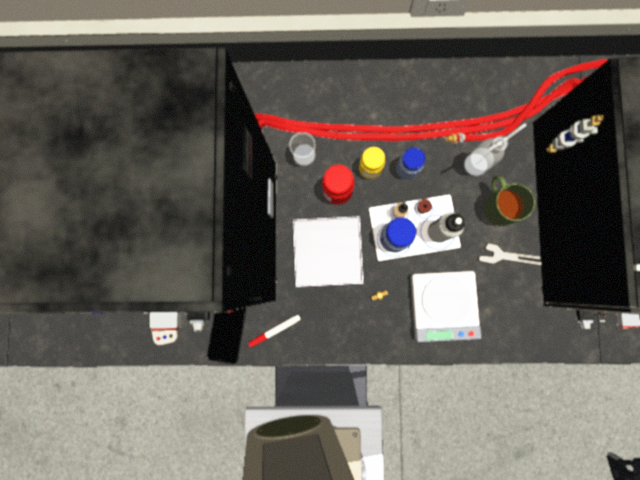

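View pics/side0.png

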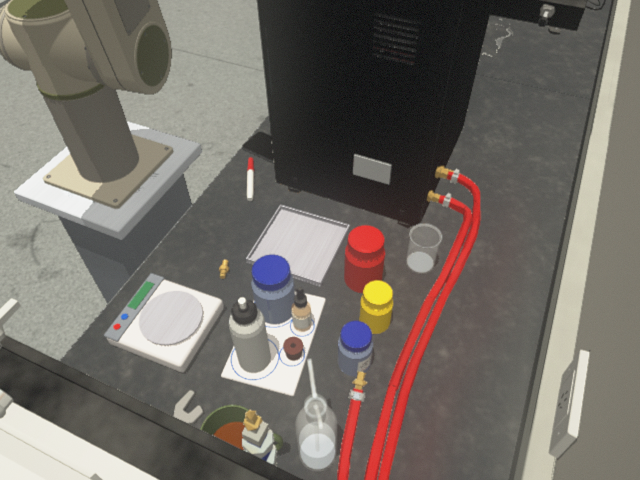

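```bash
cat > fit.py <<'E'
from h import *
from scipy.optimize import minimize
PR={"jar":[(36.5,0),(36.5,95),(33,101),(33,122)],"alu_bottle":[(28,0),(28,135),(20,142),(20,165),(6,180)],"dropper":[(17,0),(17,66),(11.5,72),(11.5,90),(6,113)],"stopper":[(17.5,0),(17.5,30)]}
def sil(p,q,x,y,z0):
    m=np.zeros((480*4,640*4),np.uint8);a=np.linspace(0,6.283,40);L=PR[q]
    for (r,z),(r2,z2) in zip(L,L[1:]):
        P=[proj(p,(x+rr*np.cos(t),y+rr*np.sin(t),z0+zz)) for rr,zz in((r,z),(r2,z2)) for t in a]
        cv2.fillConvexPoly(m,cv2.convexHull((np.array(P)*4+1.5).round().astype(np.int32)),1)
    return cv2.resize(m.astype(np.float32),(640,480),interpolation=cv2.INTER_AREA)
def fit(p,q,near,z0):
    """xy of q by matching its projected shape to its traced pixels"""
    c=[]
    for d in trace(p,q):
        px=d["pixels"]; s=sil(p,q,near[0],near[1],z0); c.append(((px*s).sum()/np.maximum(px,s).sum(),d["conf"],px))
    if not c: return None
    iou,cf,px=max(c,key=lambda t:t[0])
    f=lambda v:-(px*(s:=sil(p,q,v[0],v[1],z0))).sum()/np.maximum(px,s).sum()
    r=minimize(f,near[:2],method="Nelder-Mead",options=dict(initial_simplex=[[near[0],near[1]],[near[0]+8,near[1]],[near[0],near[1]+8]],xatol=.2,fatol=1e-4))
    return r.x.round(1),round(-r.fun,3),round(cf,2)
E
python3 - <<'E'
from fit import *
for n in("top","side"):
    p=snapshot(n)
    for q,xy in dict(jar=(551,-199),alu_bottle=(559,-305),dropper=(604,-207),stopper=(620,-268)).items(): print(n,q,fit(p,q,xy,8))
    for q,z in(("tray",14),("board",8),("balance",36)):
        for d in trace(p,q)[:1]:
            cs,_=cv2.findContours(d["pixels"].astype(np.uint8),0,1); c=max(cs,key=cv2.contourArea)
            W=np.array([ray(p,u,z)[:2] for u in c[:,0]],np.float32); print(n,q,np.round(d["conf"],2),[np.round(v,1) for v in cv2.minAreaRect(W)])
    if n=="top": print("console base right", ray(p,(275,300),0),"front top",ray(p,(215,308),570),"cabinet",ray(p,(545,305),0),ray(p,(535,180),0)); save(p,"crop",(340,120,500,280),4)
E
```

```text
top jar (array([ 545.5, -194.2]), np.float64(0.939), 0.97)
top alu_bottle (array([ 558.3, -296.3]), np.float64(0.858), 0.71)
top dropper (array([ 605.3, -205.9]), np.float64(0.801), 0.48)
top stopper (array([ 617.9, -266.2]), np.float64(0.797), 0.56)
top tray 0.73 [array([515.3, -34.7]), array([159.9, 161.2]), np.float64(2.2)]
top board 0.67 [array([ 570.8, -243.1]), array([129.6, 198.9]), np.float64(8.4)]
top balance 0.6 [array([ 385. , -303.6]), array([156.3, 150.8]), np.float64(2.5)]
console base right [401.21727878  91.10860162   0.        ] front top [404.33262658  93.79511498 570.        ] cabinet [ 383.94917781 -547.05732784    0.        ] [ 684.56220595 -541.07228573    0.        ]
side jar (array([ 546.6, -200.9]), np.float64(0.912), 0.77)
side alu_bottle (array([ 563.5, -308.9]), np.float64(0.887), 0.73)
side dropper (array([ 606.3, -212. ]), np.float64(0.875), 0.56)
side stopper (array([ 616. , -265.7]), np.float64(0.776), 0.57)
side tray 0.86 [array([517.3, -45.4]), array([162.6, 168.8]), np.float64(2.3)]
side board 0.85 [array([ 573.4, -250.7]), array([130.9, 200.4]), np.float64(8.8)]
side balance 0.89 [array([ 390.5, -315.3]), array([171.5, 155.3]), np.float64(2.2)]
```

View pics/crop.png

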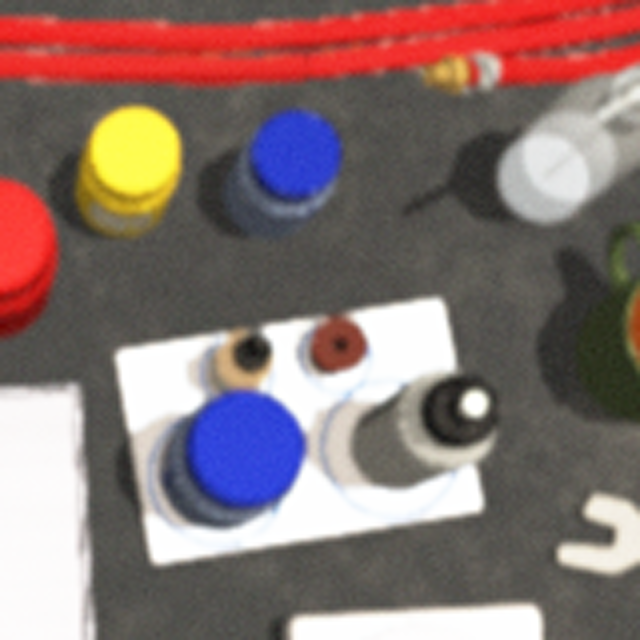

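The candidates for the jar, in top-view pixels, are:
- large blue on the board (401,232)
- small blue (414,159)
- yellow (374,160)
- red (338,184)

I choose the large blue one on the board. The crop confirms it's the bigger one, standing in the front-left ring, with the aluminium bottle in the front-right ring (455,225), the dropper at (401,209) and the stopper at (425,206).

```bash
python3 -m handwheel '[[1,0,0,0,0,0,0.112],[1,0,0,0,0,0,0.112],[1,2.6,-2.4,0,0,0,0],[1,2.6,-2.4,0,0,0,0],[1,2.6,-2.4,0,0,0,0],[1,2.6,-2.4,0,0,0,0],[1,2.6,-2.4,0,0,0,0],[1,2.6,-2.4,0,0,0,0],[1,2.6,-2.4,0,0,0,0],[1,2.6,-2.4,0,0,0,0],[1,0,0,0,0,0,0],[1,0,0,0,0,0,0]]' 50
```

```text
time: 2.8
tool_pos: [342.5, -391.9, 248.5]
tcp_rot: [180.0, -0.0, 0.2]
ft_force: [-0.6, -0.6, 0.6]
finger_gap: 85.6
grip_force: 0.0
```

```bash
python3 -m handwheel '[[1,2.54,-2.43,0,0,0,0],[1,2.54,-2.43,0,0,0,0],[1,2.54,-2.43,0,0,0,0],[1,2.54,-2.43,0,0,0,0],[1,2.54,-2.43,0,0,0,0],[1,2.54,-2.43,0,0,0,0],[1,2.54,-2.43,0,0,0,0],[1,2.54,-2.43,0,0,0,0],[1,0,0,2,0,0,0],[1,0,0,2,0,0,0],[1,0,0,2,0,0,0],[1,0,0,0,0,0,0]]'
python3 - <<'E'
from h import *
p=snapshot("side"); save(p,"a1",(180,150,420,390),2.4); print(sense()["tool_pos"])
E
```

```text
time: 3.8
tool_pos: [541.8, -198.8, 183.2]
tcp_rot: [-179.8, 0.4, -0.1]
ft_force: [-0.6, 0.3, -0.8]
finger_gap: 85.0
grip_force: 0.0
[ 542.45132464 -199.19649405  185.57671482]
```

View pics/a1.png

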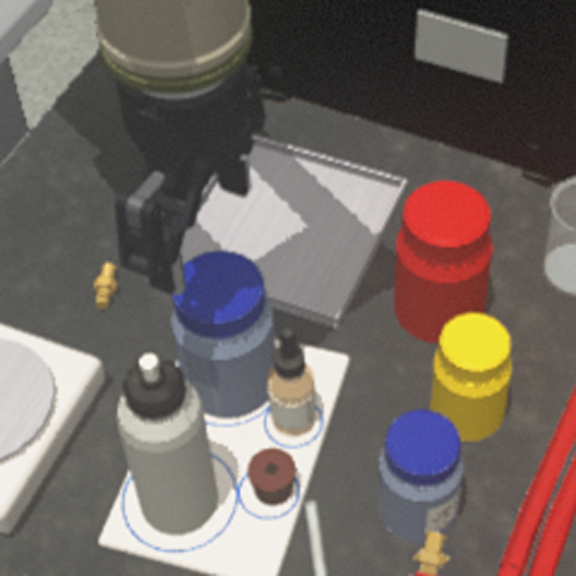

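The gripper hangs above the jar, whose cap is at crop (218,295); the right finger clears the aluminium bottle (150,370) and the dropper is behind at (290,385).

```bash
python3 -m handwheel '[[1,0.35,-0.1,0,0,0,0],[1,0,0,1.5,0,0,0],[1,0,0,1.5,0,0,0],[1,0,0,1.5,0,0,0],[1,0,0,1.0,0,0,0],[1,0,0,0.85,0,0,0],[1,0,0,0,0,0,0],[1,0,0,0,0,0,0],[1,0,0,0,0,0,0]]'
python3 - <<'E'
from h import *
p=snapshot("top"); save(p,"a2",(340,160,500,280),4); print(sense()["tool_pos"],sense()["ft_force"])
E
```

```text
time: 4.6
tool_pos: [548.6, -198.1, 126.0]
tcp_rot: [180.0, -0.1, -0.0]
ft_force: [1.0, 0.4, 0.5]
finger_gap: 85.2
grip_force: 0.0
[ 548.71428148 -198.1426197   126.14684974] [-0.47603049 -0.0345564  -0.10221674]
```

View pics/a2.png

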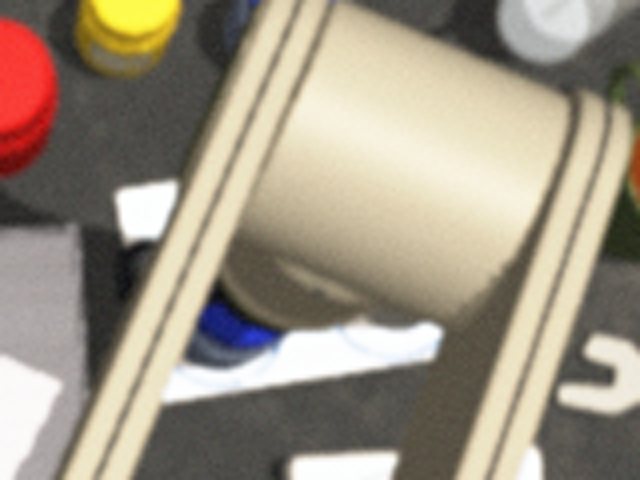

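The arm hides the jar from above; only the edge of its cap shows at (240,330), and there's no contact force. I'll close on the cap.

```bash
python3 -m handwheel '[[1,-0.2,0,0.4,0,0,0],[1,0,0,0,0,0,0],[0.3,0,0,0,0,0,0],[0.3,0,0,0,0,0,0],[0.3,0,0,0,0,0,0],[0,0,0,0,0,0,0],[0,0,0,0,0,0,0],[-1,0,0,0,0,0,0],[-1,0,0,0,0,0,0],[-1,0,0,0,0,0,0],[-1,0,0,0,0,0,0],[-1,0,0,0,0,0,0]]' 60
python3 -c "
from h import *
print(sense())"
```

```text
time: 5.65
tool_pos: [546.5, -198.0, 121.4]
tcp_rot: [180.0, -0.1, -0.0]
ft_force: [1.5, -1.6, 5.2]
finger_gap: 64.0
grip_force: 67.4
{'time': 5.65, 'joint_pos': array([-2.49709516e+01,  9.95298204e+00,  9.61243683e+01, -1.83658449e-03,
        7.38443693e+01,  6.50452916e+01]), 'qd': array([ 0.0169221 ,  0.00073429,  0.01874091, -0.08026055,  0.01598958,
        0.06018078]), 'joint_efforts': array([ 5.00363465e-01, -5.25762463e+01, -4.31042004e+01,  1.51968864e-01,
        6.49244171e-01, -9.22124338e-03]), 'tool_pos': array([ 546.45632513, -198.0117666 ,  121.39886444]), 'tcp_rot': array([ 1.79965373e+02, -7.02277055e-02, -1.57120679e-02]), 'ft_force': array([ 1.50106983, -1.57073489,  5.24738093]), 'wrist_torque': array([-0.17753942, -0.22541084, -0.00439394]), 'grip_force': 67.35654473304749, 'finger_gap': 64.03557295828226}
```

```bash
python3 -m handwheel '[[-1,0,0,-1,0,0,0],[-1,0,0,-2,0,0,0],[-1,0,0,-2,0,0,0],[-1,0,0,-1,0,0,0],[-1,-0.9,-1.8,0,0,0,0],[-1,-0.9,-1.8,0,0,0,0],[-1,-0.9,-1.8,0,0,0,0],[-1,-0.9,-1.8,0,0,0,0],[-1,-0.9,-1.8,0,0,0,0],[-1,-0.9,-1.9,0,0,0,0],[-1,-0.85,-1.9,0,0,0,0],[-1,0,0,0,0,0,0]]'
python3 - <<'E'
from h import *
p=snapshot("side"); save(p,"a3",(200,130,440,370),2.4); print({k:np.round(sense()[k],1) for k in("tool_pos","ft_force","finger_gap","grip_force")})
E
```

```text
time: 6.65
tool_pos: [481.2, -66.5, 179.5]
tcp_rot: [-179.9, 0.2, 0.1]
ft_force: [-0.5, 0.1, -4.3]
finger_gap: 63.6
grip_force: 68.0
{'tool_pos': array([482.1, -68. , 179.8]), 'ft_force': array([-0. , -1.6, -3.4]), 'finger_gap': np.float64(63.5), 'grip_force': np.float64(68.0)}
```

View pics/a3.png

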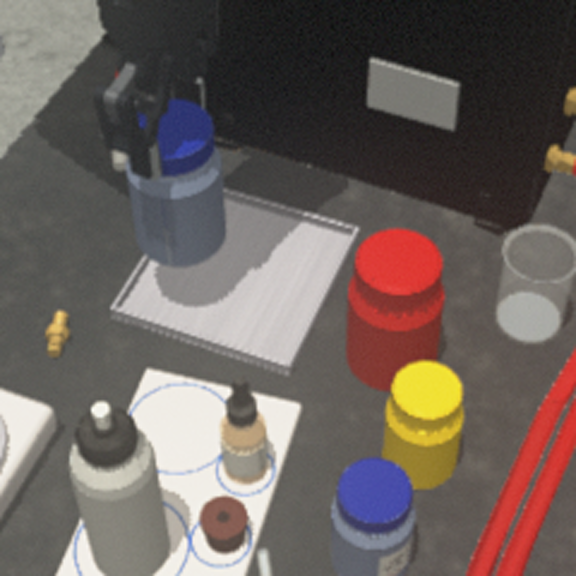

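The jar hangs upright over the tray's near-right corner at (178,210), and the dropper and stopper are undisturbed. Lowering it now.

```bash
python3 -m handwheel '[[-1,0.1,0.1,1.5,0,0,0],[-1,0,0,1.5,0,0,0],[-1,0,0,1.5,0,0,0],[-1,0,0,1.0,0,0,0],[-1,0,0,0.4,0,0,0],[-1,0,0,0.2,0,0,0],[-1,0,0,0.1,0,0,0],[-1,0,0,0,0,0,0],[-1,0,0,0,0,0,0]]'
```

```text
time: 7.45
tool_pos: [485.1, -70.9, 119.6]
tcp_rot: [180.0, -0.1, -0.0]
ft_force: [-0.6, -0.2, -3.7]
finger_gap: 63.6
grip_force: 68.0
```

```bash
python3 -m handwheel '[[-1,0,0,0.15,0,0,0],[-1,0,0,0.15,0,0,0],[-1,0,0,0,0,0,0],[-1,0,0,0,0,0,0]]'
```

```text
time: 7.78
tool_pos: [485.0, -70.8, 116.4]
tcp_rot: [180.0, -0.1, -0.0]
ft_force: [1.2, -0.3, -0.6]
finger_gap: 63.8
grip_force: 68.2
```

```bash
python3 -m handwheel '[[0.3,0,0,0,0,0,0],[0.6,0,0,0,0,0,0],[1,0,0,0,0,0,0],[1,0,0,0,0,0,0],[1,0,0,0,0,0,0],[1,0,0,0,0,0,0],[1,0,0,-1,0,0,0],[1,0,0,-2,0,0,0],[1,0,0,-2.5,0,0,0],[1,0,0,-2.5,0,0,0],[1,0,0,-2.5,0,0,0],[1,0,0,0,0,0,0]]'
python3 - <<'E'
from fit import *
p=snapshot("side"); print(fit(p,"jar",(485,-71),3), fit(p,"alu_bottle",(561,-303),8),sense()["tool_pos"],sense()["finger_gap"])
E
```

```text
time: 8.78
tool_pos: [487.3, -71.4, 227.7]
tcp_rot: [179.9, -0.5, -0.0]
ft_force: [0.9, -0.8, 1.1]
finger_gap: 85.2
grip_force: 0.0
(array([485. , -72.2]), np.float64(0.903), 0.72) (array([ 562.4, -307.9]), np.float64(0.907), 0.79) [484.62884943 -70.74577229 221.30706837] 85.68353885638622
```

```bash
python3 -m handwheel '[[1,0,0,-1,0,0,0],[1,0.96,2.9,0,0,0,0],[1,0.96,2.9,0,0,0,0],[1,0.96,2.9,0,0,0,0],[1,0.96,2.9,0,0,0,0],[1,0.96,2.9,0,0,0,0],[1,0.96,2.9,0,0,0,0],[1,0.96,2.9,0,0,0,0],[1,0.96,3.0,0,0,0,0],[1,0,0,0,0,0,0],[1,0,0,0,0,0,0],[1,0,0,0,0,0,0]]'
python3 - <<'E'
from h import *
p=snapshot("side"); save(p,"a4",(160,150,400,390),2.4); print(sense()["tool_pos"])
E
```

```text
time: 9.93
tool_pos: [560.7, -303.3, 229.8]
tcp_rot: [-179.9, 0.1, -0.0]
ft_force: [-0.2, 0.5, 0.1]
finger_gap: 85.0
grip_force: 0.0
[ 560.87056933 -302.83196415  230.20686052]
```

View pics/a4.png

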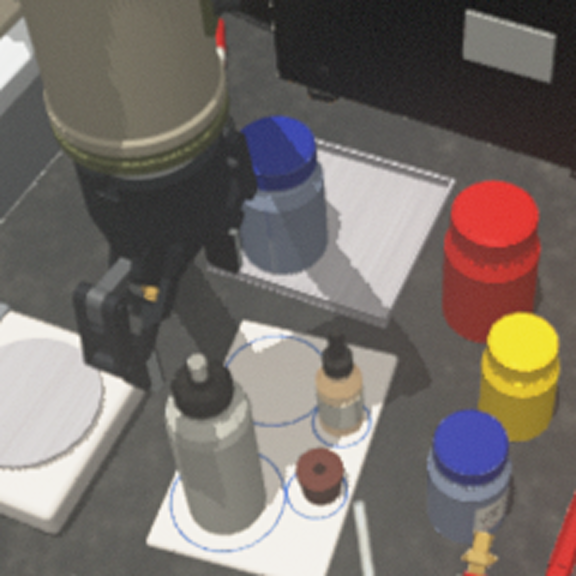

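The jar stands in the tray at (280,200), and the open gripper is above the aluminium bottle's cap at (200,385).

```bash
python3 -m handwheel '[[1,0.05,0.15,1.5,0,0,0],[1,0,0,2,0,0,0],[1,0,0,2,0,0,0],[1,0,0,2,0,0,0],[1,0,0,1,0,0,0],[1,0,0,0.7,0,0,0],[1,0,0,0,0,0,0],[1,0,0,0,0,0,0]]'
```

```text
time: 10.65
tool_pos: [562.0, -304.9, 139.5]
tcp_rot: [180.0, -0.0, 0.0]
ft_force: [-0.0, -0.4, 0.0]
finger_gap: 85.3
grip_force: 0.0
```

```bash
python3 -m handwheel '[[0.3,0,0,0,0,0,0],[0.1,0,0,0,0,0,0],[0,0,0,0,0,0,0],[-0.1,0,0,0,0,0,0],[-0.2,0,0,0,0,0,0],[-0.3,0,0,0,0,0,0],[-0.3,0,0,0,0,0,0],[-1,0,0,0,0,0,0],[-1,0,0,0,0,0,0],[-1,0,0,0,0,0,0],[-1,0,0,0,0,0,0],[-1,0,0,0,0,0,0]]' 60
```

```text
time: 11.65
tool_pos: [562.8, -305.6, 140.7]
tcp_rot: [179.9, -0.2, -0.0]
ft_force: [-0.2, 2.0, 6.1]
finger_gap: 54.1
grip_force: 63.7
```

```bash
python3 -m handwheel '[[-1,0,0,-1,0,0,0],[-1,0,0,-2,0,0,0],[-1,0,0,-2.5,0,0,0],[-1,0,0,-2.5,0,0,0],[-1,0,0,-2.5,0,0,0],[-1,0,0,-1.5,0,0,0],[-1,0,0,-1,0,0,0],[-1,0,-2,0,0,0,0],[-1,0,-2,0,0,0,0],[-1,-0.1,-2.2,0,0,0,0],[-1,0,-2.2,0,0,0,0],[-1,-0.1,-2.2,0,0,0,0]]'
```

```text
time: 12.65
tool_pos: [559.2, -198.2, 268.2]
tcp_rot: [-180.0, 0.1, -0.0]
ft_force: [-0.4, -0.0, -1.4]
finger_gap: 54.6
grip_force: 63.5
```

```bash
python3 -m handwheel '[[-1,0,-2.2,0,0,0,0],[-1,-0.1,-2.2,0,0,0,0],[-1,-0.1,-2.2,0,0,0,0],[-1,-0.1,-2.2,0,0,0,0],[-1,0,-2.2,0,0,0,0],[-1,0,-2.0,0,0,0,0],[-1,0,-1.0,0,0,0,0],[-1,0,0,0,0,0,0],[-1,0,0,0,0,0,0]]'
python3 - <<'E'
from h import *
p=snapshot("side"); save(p,"a5",(200,100,440,340),2.4); print({k:np.round(sense()[k],1) for k in("tool_pos","ft_force","finger_gap","grip_force")})
E
```

```text
time: 13.4
tool_pos: [556.7, -59.4, 268.6]
tcp_rot: [180.0, 0.0, 0.0]
ft_force: [-0.8, -0.8, -1.6]
finger_gap: 54.6
grip_force: 63.5
{'tool_pos': array([556.7, -60. , 268.6]), 'ft_force': array([ 0.1, -0.7, -1.6]), 'finger_gap': np.float64(54.4), 'grip_force': np.float64(63.5)}
```

View pics/a5.png

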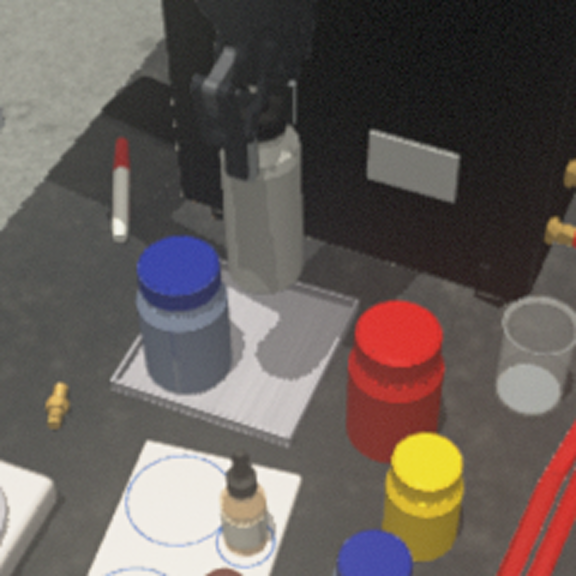

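The aluminium bottle hangs upright over the tray at (265,215), clear of the jar (183,315). I'll move it 20 mm left and lower it.

```bash
python3 -m handwheel '[[-1,0.1,-1.1,0,0,0,0],[-1,0.1,-1.1,0,0,0,0],[-1,0,0,1.5,0,0,0],[-1,0,0,2,0,0,0],[-1,0,0,2,0,0,0],[-1,0,0,2,0,0,0],[-1,0,0,2,0,0,0],[-1,0,0,1.5,0,0,0],[-1,0,0,1,0,0,0],[-1,0,0,0.7,0,0,0],[-1,0,0,0,0,0,0],[-1,0,0,0,0,0,0]]'
```

```text
time: 14.45
tool_pos: [559.0, -37.2, 142.2]
tcp_rot: [-180.0, -0.0, -0.0]
ft_force: [0.1, -0.0, -0.8]
finger_gap: 54.2
grip_force: 63.6
```

```bash
python3 -m handwheel '[[-1,0,0,0.3,0,0,0],[-1,0,0,0.15,0,0,0],[-1,0,0,0.1,0,0,0],[-1,0,0,0,0,0,0],[-1,0,0,0,0,0,0]]'
```

```text
time: 14.87
tool_pos: [558.9, -37.3, 136.6]
tcp_rot: [180.0, -0.0, -0.0]
ft_force: [-0.2, -0.5, -1.1]
finger_gap: 54.2
grip_force: 63.6
```

```bash
python3 -m handwheel '[[-1,0,0,0.1,0,0,0],[-1,0,0,0.1,0,0,0],[-1,0,0,0,0,0,0],[-1,0,0,0,0,0,0]]'
```

```text
time: 15.2
tool_pos: [559.7, -37.3, 135.7]
tcp_rot: [180.0, -0.1, -0.0]
ft_force: [-0.3, 1.2, 6.1]
finger_gap: 54.2
grip_force: 64.2
```

```bash
python3 -m handwheel '[[-0.2,0,0,-0.05,0,0,0],[0.1,0,0,0,0,0,0],[0.5,0,0,0,0,0,0],[1,0,0,0,0,0,0],[1,0,0,0,0,0,0],[1,0,0,0,0,0,0],[1,0,0,-1,0,0,0],[1,0,0,-2,0,0,0],[1,0,0,-2.5,0,0,0],[1,0,0,-2.5,0,0,0],[1,0,0,-2,0,0,0],[1,0,0,0,0,0,0]]'
python3 - <<'E'
from fit import *
p=snapshot("side"); save(p,"a6",(150,150,390,390),2.4); print(sense()["tool_pos"],sense()["finger_gap"])
for q,xy,z in(("jar",(485,-72),3),("alu_bottle",(559,-38),3),("dropper",(606,-211),8),("stopper",(616,-268),8)): print(q,fit(p,q,xy,z))
for d in place_of(p,"pan")[:2]: print(d)
E
```

```text
time: 16.2
tool_pos: [561.3, -37.6, 241.3]
tcp_rot: [179.9, -0.5, -0.0]
ft_force: [1.3, 0.3, 0.0]
finger_gap: 85.3
grip_force: 0.0
[560.5571162  -37.50525442 238.79699059] 85.54214945179086
jar (array([485.9, -73.5]), np.float64(0.94), 0.64)
alu_bottle (array([557.4, -39.1]), np.float64(0.916), 0.63)
dropper (array([ 606.1, -211.7]), np.float64(0.881), 0.94)
stopper (array([ 615.3, -265.9]), np.float64(0.794), 0.76)
{'location': [395.9, -308.2, 43.3], 'conf': 0.58}
```

View pics/a6.png

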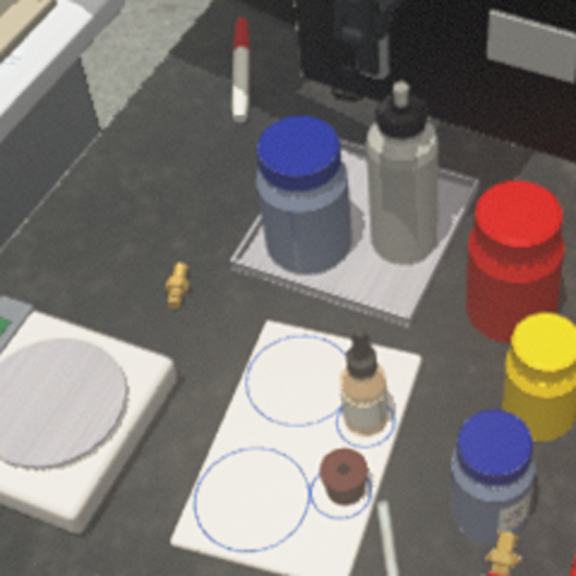

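Both stand upright in the tray, the jar at (305,195) and the bottle at (403,185). The dropper at (363,390) and stopper at (344,475) are untouched, and the pan centre is near full-image (174,318).

```bash
python3 -m handwheel '[[0.5,0.6,2.1,0,0,0,0],[0.3,0.6,2.2,0,0,0,0],[0.3,0.6,2.2,0,0,0,0],[0.3,0.6,2.2,0,0,0,0],[0.3,0.6,2.2,0,0,0,0],[0.3,0.5,2.1,0,0,0,0],[0.3,0.5,2.1,0,0,0,0],[0.3,0.5,2.1,0,0,0,0],[0.3,0,0,2,0,0,0],[0.3,0,0,2,0,0,0],[0.3,0,0,2,0,0,0],[0.3,0,0,0,0,0,0]]'
python3 - <<'E'
from h import *
p=snapshot("side"); print(sense()["tool_pos"],sense()["finger_gap"]); save(p,"a7",(180,200,420,400),2.4)
im=p["image"].astype(int); m=np.zeros((480,640),np.uint8)
g=im.sum(2); print(g[318,120:230:6])
d=trace(p,"pan") if 0 else []
print(ray(p,(174.2,317.5),46))
E
```

```text
time: 17.5
tool_pos: [600.5, -208.1, 168.1]
tcp_rot: [-179.8, 0.5, -0.0]
ft_force: [-0.6, 0.3, -0.9]
finger_gap: 55.8
grip_force: 0.0
[ 601.34963518 -208.30415744  170.62734771] 55.776993060768675
[469 354 467 696 621 614 611 625 608 610 617 609 610 633 701 599 359 310
 291]
[ 407.847865   -310.15664842   46.        ]
```

View pics/a7.png

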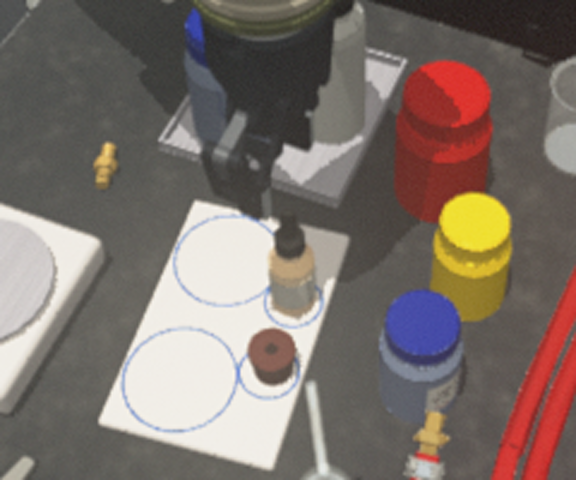

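The dropper bulb (289,235) lies just below and between the fingers; nothing else is in the way.

```bash
python3 -m handwheel '[[0.3,0.35,0.15,0,0,0,0],[0.3,0,0,0,0,0,0],[0.3,0,0,0,0,0,0],[0.3,0,0,1.5,0,0,0],[0.3,0,0,1.5,0,0,0],[0.3,0,0,1.5,0,0,0],[0.3,0,0,0,0,0,0],[0.3,0,0,0,0,0,0]]'
python3 - <<'E'
from h import *
def pan(p,n):
    g=cv2.GaussianBlur(p["image"].mean(2).astype(np.float32),(3,3),0); X0=np.array([396.,-307.])
    for it in range(6):   # gradient edge search along radii of the 110 mm circle
        pts=[]
        for a in np.linspace(0,6.283,72,endpoint=False):
            rs=np.arange(45,66,.5); v=[]
            for r in rs:
                u=proj(p,(X0[0]+r*np.cos(a),X0[1]+r*np.sin(a),46)); v.append(cv2.getRectSubPix(g,(1,1),(float(u[0]),float(u[1])))[0,0])
            d=np.gradient(v); k=d.argmax()
            if d[k]>3: pts.append((X0[0]+rs[k]*np.cos(a),X0[1]+rs[k]*np.sin(a)))
        P=np.array(pts); A=np.c_[2*P,np.ones(len(P))]; w=np.ones(len(P))
        for _ in range(10):
            s=np.linalg.lstsq(A*w[:,None],(P**2).sum(1)*w,rcond=None)[0]; r=np.sqrt(s[2]+s[:2]@s[:2]); e=np.hypot(*(P-s[:2]).T)-r; w=1/(1+(e/1.5)**2)
        X0=s[:2]
    print(n,X0.round(1),r.round(1),len(P),np.abs(e).mean().round(2))
for n in("side","top"):
    p=snapshot(n); pan(p,n)
    for d in place_of(p,"pan")[:2]: print(d)
print(sense()["tool_pos"])
E
```

```text
time: 18.22
tool_pos: [607.1, -210.5, 129.9]
tcp_rot: [-180.0, 0.0, -0.0]
ft_force: [0.8, 0.5, 0.4]
finger_gap: 55.4
grip_force: 0.0
side [ 403.3 -312. ] 55.3 52 0.45
{'location': [396.8, -309.4, 45.0], 'conf': 0.88}Traceback (most recent call last):
  File "<stdin>", line 18, in <module>
  File "<stdin>", line 14, in pan
    return umr_sum(a, axis, dtype, out, keepdims, initial, where)
numpy.exceptions.AxisError: axis 1 is out of bounds for array of dimension 1
```

```bash
python3 -m handwheel '[[0.3,0,0,1.5,0,0,0],[0.3,0,0,1.5,0,0,0],[0.3,0,0,1.5,0,0,0],[0.3,0,0,0.8,0,0,0],[0.3,0,0,0.5,0,0,0],[0.3,0,0,0,0,0,0],[0.3,0,0,0,0,0,0]]'
python3 - <<'E'
from h import *
p=snapshot("side"); save(p,"a8",(220,220,380,380),3.6);print(sense()["tool_pos"],sense()["ft_force"])
E
```

```text
time: 18.95
tool_pos: [607.7, -210.9, 72.6]
tcp_rot: [180.0, -0.0, -0.0]
ft_force: [0.7, 0.7, 0.4]
finger_gap: 55.3
grip_force: 0.0
[ 607.97623164 -211.04096639   73.0175763 ] [-0.19383496 -0.42192137  0.27356145]
```

View pics/a8.png

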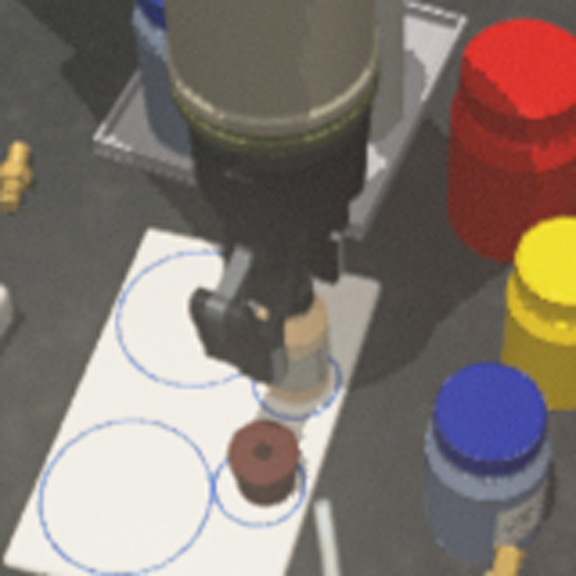

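The fingers straddle the top of the dropper's body (300,335), and the stopper (265,460) is clear. Closing now.

```bash
python3 -m handwheel '[[0.1,-0.15,0,0.1,0,0,0],[0,0,0,0,0,0,0],[-0.1,0,0,0,0,0,0],[-0.2,0,0,0,0,0,0],[-0.3,0,0,0,0,0,0],[-0.4,0,0,0,0,0,0],[-1,0,0,0,0,0,0],[-1,0,0,0,0,0,0],[-1,0,0,0,0,0,0],[-1,0,0,0,0,0,0],[-1,0,0,0,0,0,0],[-1,0,0,0,0,0,0]]' 30
```

```text
time: 20.0
tool_pos: [606.1, -210.7, 71.3]
tcp_rot: [180.0, -0.0, -0.0]
ft_force: [-0.9, 1.9, 5.5]
finger_gap: 33.0
grip_force: 29.7
```

```bash
python3 -m handwheel '[[-1,0,0,-1,0,0,0],[-1,0,0,-2,0,0,0],[-1,0,0,-2.5,0,0,0],[-1,0,0,-2.5,0,0,0],[-1,0,0,-2,0,0,0],[-1,-1.5,0.7,0,0,0,0],[-1,-2,1,0,0,0,0],[-1,-2,1,0,0,0,0],[-1,-2,1,0,0,0,0],[-1,-2,1,0,0,0,0],[-1,-2,1,0,0,0,0],[-1,-2,1,0,0,0,0]]'
```

```text
time: 21.0
tool_pos: [469.5, -278.2, 170.9]
tcp_rot: [180.0, 0.0, -0.0]
ft_force: [0.3, -0.2, -1.0]
finger_gap: 32.9
grip_force: 29.8
```

```bash
python3 -m handwheel '[[-1,-2,1,0,0,0,0],[-1,-2,1,0,0,0,0],[-1,-2,1,0,0,0,0],[-1,-0.9,0.2,0,0,0,0],[-1,0,0,0,0,0,0],[-1,0,0,0,0,0,0],[-1,0,0,0,0,0,0]]'
python3 - <<'E'
from h import *
p=snapshot("side"); save(p,"a9",(80,180,280,400),2.6);print({k:np.round(sense()[k],1) for k in("tool_pos","ft_force","finger_gap","grip_force")})
E
```

```text
time: 21.58
tool_pos: [402.4, -309.4, 171.0]
tcp_rot: [180.0, -0.0, -0.0]
ft_force: [0.0, 0.2, -0.9]
finger_gap: 33.0
grip_force: 29.8
{'tool_pos': array([ 402.5, -309.3,  171. ]), 'ft_force': array([ 0.5,  0.7, -1.4]), 'finger_gap': np.float64(33.1), 'grip_force': np.float64(29.8)}
```

View pics/a9.png

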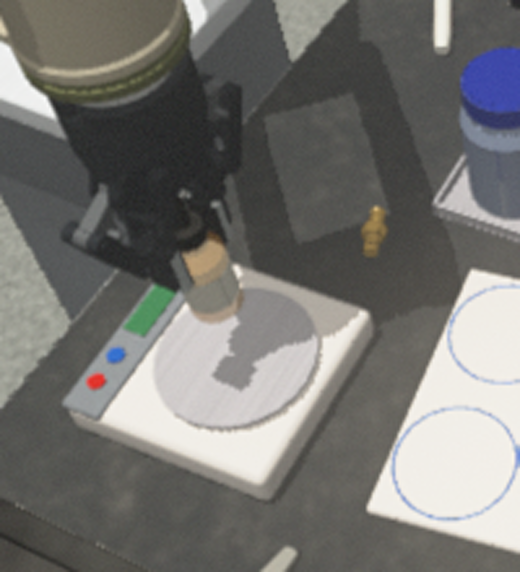

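The dropper hangs upright over the balance, its base at (215,310), 60 mm above the pan (centre ≈ (238,358)). Lowering it.

```bash
python3 -m handwheel '[[-1,0,0,1.5,0,0,0],[-1,0,0,1.5,0,0,0],[-1,0,0,1.5,0,0,0],[-1,0,0,0.8,0,0,0],[-1,0,0,0.5,0,0,0],[-1,0,0,0.2,0,0,0],[-1,0,0,0,0,0,0],[-1,0,0,0,0,0,0]]'
```

```text
time: 22.3
tool_pos: [402.2, -310.0, 111.5]
tcp_rot: [180.0, -0.0, 0.0]
ft_force: [-0.0, 0.3, -1.2]
finger_gap: 33.1
grip_force: 29.8
```

```bash
python3 -m handwheel '[[-1,0,0,0.12,0,0,0],[-1,0,0,0.06,0,0,0],[-1,0,0,0,0,0,0],[-1,0,0,0,0,0,0]]'
python3 - <<'E'
from h import *
p=snapshot("side"); save(p,"a10",(100,220,260,380),3.2)
E
```

```text
time: 22.63
tool_pos: [401.9, -309.9, 109.4]
tcp_rot: [180.0, -0.0, -0.0]
ft_force: [-0.6, 0.1, -0.1]
finger_gap: 33.4
grip_force: 29.8
```

View pics/a10.png

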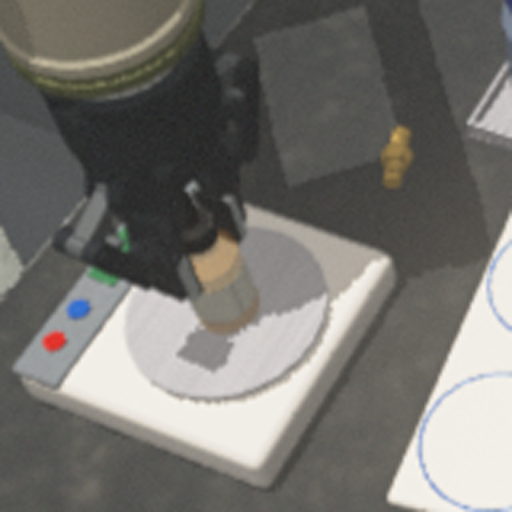

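The dropper's base (230,320) sits on the pan's middle (≈(228,313)) and the weight is off the wrist. Releasing.

```bash
python3 -m handwheel '[[-0.3,0,0,0,0,0,0],[-0.1,0,0,0,0,0,0],[0.1,0,0,0,0,0,0],[0.3,0,0,0,0,0,0],[0.3,0,0,0,0,0,0],[0.3,0,0,-0.5,0,0,0],[0.3,0,0,-1.5,0,0,0],[0.3,0,0,-2.5,0,0,0],[0.3,0,0,-2.5,0,0,0],[0.3,0,0,-2.5,0,0,0],[0.3,0,0,-2.5,0,0,0],[0.3,0,0,-1.5,0,0,0]]'
```

```text
time: 23.68
tool_pos: [402.4, -310.3, 247.7]
tcp_rot: [179.9, -0.2, -0.0]
ft_force: [1.0, 0.1, 0.6]
finger_gap: 55.6
grip_force: 0.0
```

```bash
python3 -m handwheel '[[1,0,0,0,0,0,0],[1,0,0,0,0,0,0],[1,0,0,0,0,0,0]]' 60
python3 - <<'E'
from fit import *
p=snapshot("side")
for q,xy,z in(("dropper",(402,-310),46),("stopper",(616,-268),8),("alu_bottle",(559,-38),3)): print(q,fit(p,q,xy,z))
print(sense()["tool_pos"])
E
```

```text
time: 23.93
tool_pos: [401.4, -309.4, 243.0]
tcp_rot: [-179.9, 0.1, -0.0]
ft_force: [0.2, 0.9, -1.4]
finger_gap: 85.8
grip_force: 0.0
dropper (array([ 404.7, -312.2]), np.float64(0.878), 0.87)
stopper (array([ 616.3, -267. ]), np.float64(0.774), 0.89)
alu_bottle (array([558.7, -42. ]), np.float64(0.903), 0.66)
[ 401.1968209  -309.20915461  242.52933563]
```

```bash
python3 -m handwheel '[[1,1.4,-2.4,0,0,0,0],[1,1.4,-2.4,0,0,0,0],[1,1.4,-2.5,0,0,0,0],[1,1.4,-2.5,0,0,0,0],[1,1.5,-2.5,0,0,0,0],[1,1.5,-2.5,0,0,0,0],[1,1.5,-2.5,0,0,0,0],[1,1.5,-2.5,0,0,0,0],[1,1.5,-2.5,0,0,0,0],[1,1.5,-2.5,0,0,0,0],[1,1.2,-2.4,0,0,0,0],[1,0,0,0,0,0,0]]'
python3 -m handwheel '[[1,0,0,0,0,0,0],[1,0,0,0,0,0,0],[1,0,0,0,0,0,0]]'
```

```text
time: 25.13
tool_pos: [560.8, -33.6, 242.9]
tcp_rot: [-179.9, 0.0, 0.2]
ft_force: [1.5, -0.2, -0.7]
finger_gap: 85.5
grip_force: 0.0
time: 25.38
tool_pos: [559.3, -38.6, 243.6]
tcp_rot: [180.0, 0.1, -0.1]
ft_force: [-0.1, -0.3, 0.5]
finger_gap: 85.1
grip_force: 0.0
```

```bash
python3 -m handwheel '[[1,0,-0.1,1.5,0,0,0],[1,0,0,2,0,0,0],[1,0,0,2,0,0,0],[1,0,0,2,0,0,0],[1,0,0,1.5,0,0,0],[1,0,0,1,0,0,0],[1,0,0,0.7,0,0,0],[1,0,0,0,0,0,0],[1,0,0,0,0,0,0],[1,0,0,0,0,0,0]]'
```

```text
time: 26.22
tool_pos: [560.6, -37.0, 138.3]
tcp_rot: [180.0, -0.1, -0.0]
ft_force: [0.7, 1.1, -0.3]
finger_gap: 85.6
grip_force: 0.0
```

```bash
python3 -m handwheel '[[0.3,-0.1,0,0.2,0,0,0],[0.1,0,0,0,0,0,0],[0,0,0,0,0,0,0],[-0.1,0,0,0,0,0,0],[-0.2,0,0,0,0,0,0],[-0.3,0,0,0,0,0,0],[-0.3,0,0,0,0,0,0],[-1,0,0,0,0,0,0],[-1,0,0,0,0,0,0],[-1,0,0,0,0,0,0],[-1,0,0,0,0,0,0],[-1,0,0,0,0,0,0]]' 60
```

```text
time: 27.22
tool_pos: [559.5, -36.7, 136.0]
tcp_rot: [180.0, -0.1, -0.0]
ft_force: [0.2, 0.8, 6.0]
finger_gap: 54.2
grip_force: 63.4
```

```bash
python3 -m handwheel '[[-1,0,0,-1,0,0,0],[-1,0,0,-2,0,0,0],[-1,0,0,-2.5,0,0,0],[-1,0,0,-2.5,0,0,0],[-1,0,0,-2.5,0,0,0],[-1,0,0,-2,0,0,0],[-1,0,2,0,0,0,0],[-1,0,2.2,0,0,0,0],[-1,0,2.2,0,0,0,0],[-1,0,2.2,0,0,0,0],[-1,0,2.2,0,0,0,0],[-1,0,2.2,0,0,0,0]]'
python3 -m handwheel '[[-1,0,2.2,0,0,0,0],[-1,0.1,2.2,0,0,0,0],[-1,0,2.2,0,0,0,0],[-1,0.1,2.2,0,0,0,0],[-1,0,2.2,0,0,0,0],[-1,0.1,2.2,0,0,0,0],[-1,0,0.7,0,0,0,0],[-1,0,0,0,0,0,0],[-1,0,0,0,0,0,0],[-1,0,0,0,0,0,0]]'
```

```text
time: 28.22
tool_pos: [558.2, -167.7, 260.0]
tcp_rot: [-180.0, 0.1, -0.0]
ft_force: [0.9, 0.0, -1.9]
finger_gap: 54.5
grip_force: 63.4
time: 29.05
tool_pos: [561.8, -304.6, 259.9]
tcp_rot: [-180.0, 0.0, 0.0]
ft_force: [-0.0, 0.4, -1.0]
finger_gap: 54.4
grip_force: 63.6
```

Down to about z = 143 first, 2 mm above contact.

```bash
python3 -m handwheel '[[-1,0.05,0.1,1.5,0,0,0],[-1,0,0,2,0,0,0],[-1,0,0,2,0,0,0],[-1,0,0,2,0,0,0],[-1,0,0,2,0,0,0],[-1,0,0,1,0,0,0],[-1,0,0,0.7,0,0,0],[-1,0,0,0.4,0,0,0],[-1,0,0,0,0,0,0],[-1,0,0,0,0,0,0]]'
```

```text
time: 29.88
tool_pos: [562.8, -306.8, 145.1]
tcp_rot: [180.0, -0.1, 0.0]
ft_force: [-0.1, -0.2, -1.1]
finger_gap: 54.6
grip_force: 63.6
```

```bash
python3 -m handwheel '[[-1,0,-0.1,0.2,0,0,0],[-1,0,0,0.1,0,0,0],[-1,0,0,0.1,0,0,0],[-1,0,0,0,0,0,0],[-1,0,0,0,0,0,0]]'
```

```text
time: 30.3
tool_pos: [562.7, -305.9, 141.0]
tcp_rot: [180.0, -0.1, -0.0]
ft_force: [-0.8, 1.1, 4.5]
finger_gap: 54.2
grip_force: 63.6
```

Contact. Release and lift.

```bash
python3 -m handwheel '[[-0.2,0,0,0,0,0,0],[0.1,0,0,0,0,0,0],[0.5,0,0,0,0,0,0],[1,0,0,0,0,0,0],[1,0,0,0,0,0,0],[1,0,0,0,0,0,0],[1,0,0,-1,0,0,0],[1,0,0,-2,0,0,0],[1,0,0,-2.5,0,0,0],[1,0,0,-2.5,0,0,0],[1,0,0,-2,0,0,0],[1,0,0,0,0,0,0]]'
python3 -m handwheel '[[1,-0.9,-2.6,0,0,0,0],[1,-0.9,-2.6,0,0,0,0],[1,-0.9,-2.6,0,0,0,0],[1,-0.9,-2.6,0,0,0,0],[1,-0.9,-2.6,0,0,0,0],[1,-0.9,-2.6,0,0,0,0],[1,-0.8,-2.6,0,0,0,0],[1,-0.8,-2.6,0,0,0,0],[1,-0.8,-2.7,0,0,0,0],[1,0,0,0,0,0,0],[1,0,0,0,0,0,0],[1,0,0,0,0,0,0]]'
python3 - <<'E'
from fit import *
p=snapshot("side")
for q,xy,z in(("jar",(485,-72),3),("alu_bottle",(563,-307),8)): print(q,fit(p,q,xy,z))
print(sense()["tool_pos"])
E
```

```text
time: 31.3
tool_pos: [564.4, -307.1, 247.1]
tcp_rot: [179.7, -0.4, -0.0]
ft_force: [0.7, -0.7, 1.1]
finger_gap: 85.5
grip_force: 0.0
time: 32.3
tool_pos: [484.5, -71.0, 240.3]
tcp_rot: [180.0, -0.0, 0.0]
ft_force: [-0.4, 0.0, -0.4]
finger_gap: 85.4
grip_force: 0.0
jar (array([484.8, -72.6]), np.float64(0.944), 0.81)
alu_bottle (array([ 563.3, -309.4]), np.float64(0.908), 0.85)
[484.46310649 -71.64426779 240.00042856]
```

```bash
python3 -m handwheel '[[1,0.05,-0.05,2,0,0,0],[1,0,0,2,0,0,0],[1,0,0,2,0,0,0],[1,0,0,2,0,0,0],[1,0,0,2,0,0,0],[1,0,0,1.2,0,0,0],[1,0,0,0.8,0,0,0],[1,0,0,0,0,0,0],[1,0,0,0,0,0,0],[1,0,0,0,0,0,0]]'
```

```text
time: 33.28
tool_pos: [485.7, -70.6, 121.3]
tcp_rot: [180.0, -0.1, -0.0]
ft_force: [-0.1, 0.4, 0.6]
finger_gap: 85.6
grip_force: 0.0
```

```bash
python3 -m handwheel '[[1,-0.05,0,0.4,0,0,0],[1,0,0,0,0,0,0],[0.3,0,0,0,0,0,0],[0.3,0,0,0,0,0,0],[0.3,0,0,0,0,0,0],[0,0,0,0,0,0,0],[0,0,0,0,0,0,0],[-1,0,0,0,0,0,0],[-1,0,0,0,0,0,0],[-1,0,0,0,0,0,0],[-1,0,0,0,0,0,0],[-1,0,0,0,0,0,0]]' 60
```

```text
time: 34.28
tool_pos: [485.0, -70.6, 116.8]
tcp_rot: [180.0, -0.1, -0.0]
ft_force: [0.3, -1.7, 5.6]
finger_gap: 64.0
grip_force: 67.2
```

```bash
python3 -m handwheel '[[-1,0,0,-1,0,0,0],[-1,0,0,-2,0,0,0],[-1,0,0,-2,0,0,0],[-1,0,0,-1,0,0,0],[-1,0.9,1.8,0,0,0,0],[-1,0.9,1.8,0,0,0,0],[-1,0.9,1.8,0,0,0,0],[-1,0.9,1.8,0,0,0,0],[-1,0.9,1.9,0,0,0,0],[-1,0.9,1.8,0,0,0,0],[-1,0.7,1.8,0,0,0,0],[-1,0,0,0,0,0,0]]'
python3 -m handwheel '[[-1,0,0,0,0,0,0],[-1,0,0,0,0,0,0],[-1,0,0,1.5,0,0,0],[-1,0,0,1.5,0,0,0],[-1,0,0,1,0,0,0],[-1,0,0,0.6,0,0,0],[-1,0,0,0,0,0,0],[-1,0,0,0,0,0,0],[-1,0,0,0,0,0,0]]'
```

```text
time: 35.28
tool_pos: [545.4, -199.9, 175.2]
tcp_rot: [180.0, 0.1, -0.1]
ft_force: [0.5, -0.6, -4.1]
finger_gap: 63.9
grip_force: 67.9
time: 36.03
tool_pos: [545.7, -197.3, 130.9]
tcp_rot: [180.0, -0.1, 0.0]
ft_force: [-0.5, 0.4, -4.8]
finger_gap: 63.6
grip_force: 68.1
```

```bash
python3 -m handwheel '[[-1,0.07,0.05,0.4,0,0,0],[-1,0,0,0.3,0,0,0],[-1,0,0,0.12,0,0,0],[-1,0,0,0.1,0,0,0],[-1,0,0,0,0,0,0],[-1,0,0,0,0,0,0],[-1,0,0,0,0,0,0]]'
```

```text
time: 36.62
tool_pos: [546.5, -197.9, 121.9]
tcp_rot: [180.0, -0.1, -0.0]
ft_force: [-3.0, 0.3, 5.5]
finger_gap: 63.4
grip_force: 68.8
```

Contact. Release, lift, and check.

```bash
python3 -m handwheel '[[0.3,0,0,0,0,0,0],[0.6,0,0,0,0,0,0],[1,0,0,0,0,0,0],[1,0,0,0,0,0,0],[1,0,0,0,0,0,0],[1,0,0,-1,0,0,0],[1,0,0,-2,0,0,0],[1,0,0,-2.5,0,0,0],[1,0,0,-2.5,0,0,0],[1,0,0,-2.5,0,0,0],[1,0,0,-2,0,0,0],[1,0,0,0,0,0,0]]'
python3 -m handwheel '[[1,0,-2,0,0,0,0],[1,0,-2,0,0,0,0],[1,0,-2,0,0,0,0],[1,0,-2,0,0,0,0],[1,0,-2,0,0,0,0],[1,0,-2,0,0,0,0],[1,0,0,0,0,0,0],[1,0,0,0,0,0,0],[1,0,0,0,0,0,0]]'
python3 - <<'E'
from fit import *
p=snapshot("side"); save(p,"a11",(100,150,420,400),2)
for q,xy,z in(("jar",(546,-200),8),("alu_bottle",(563,-307),8),("dropper",(403,-311),46),("stopper",(616,-267),8)): print(q,fit(p,q,xy,z))
print(sense()["tool_pos"],sense()["ft_force"])
E
```

```text
time: 37.62
tool_pos: [548.2, -198.8, 252.6]
tcp_rot: [179.8, -0.5, -0.0]
ft_force: [1.1, -0.3, 1.3]
finger_gap: 85.5
grip_force: 0.0
time: 38.37
tool_pos: [546.0, -78.1, 245.9]
tcp_rot: [180.0, -0.0, 0.0]
ft_force: [0.6, -0.3, -0.2]
finger_gap: 85.3
grip_force: 0.0
jar (array([ 547., -199.]), np.float64(0.907), 0.64)
alu_bottle (array([ 565.9, -311.5]), np.float64(0.913), 0.8)
dropper (array([ 406.2, -313.7]), np.float64(0.829), 0.66)
stopper (array([ 615.8, -267.8]), np.float64(0.784), 0.57)
[545.93644909 -78.48028198 245.75685403] [ 0.0125319  -0.43680199 -0.78302698]
```

View pics/a11.png

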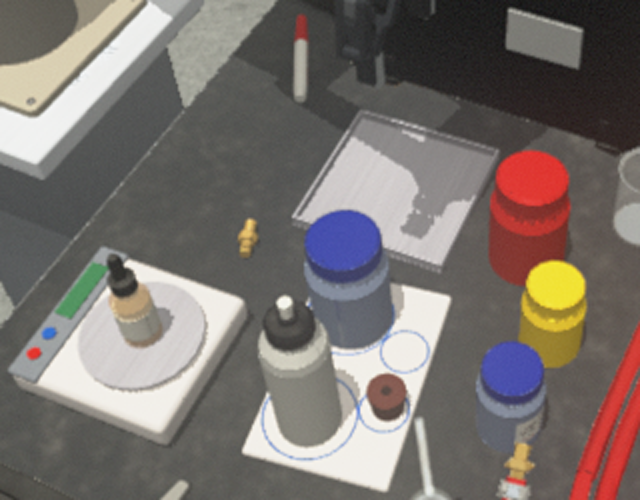

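The jar (348,280) and aluminium bottle (303,375) stand back in their rings, the dropper is on the middle of the pan (140,335), the stopper (387,397) is untouched, and the arm is clear. The fits agree with the starting poses to about 3 mm, so I'm handing in.

```bash
python3 -c "
from bench import hand_in
print(hand_in())"
```

```text
the job is handed in; nothing more can be done
None
```

I handed the job in at about 38 s of the 125 s: the dropper bottle stands on the middle of the pan, the jar and aluminium bottle are back in their places to within about 3 mm, and the stopper wasn't moved; the hand-in call returned no verdict.

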